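Load a circuit board on the cam lift and hold it at full lift

TASK

Lay the loose circuit board with the gold heat-sink block flat in the black nest of the lifting fixture while its cam lever is still down, and let go of it. Then swing the cam lever up until it stands straight up, where the cam lifts the nest highest, without letting it go over the top and down the other side. The lever springs back if released, so finish while still holding it there with the gripper; leave everything else on the table where it is.

Things in the scene. Friction and masses are not known exactly. Their poses are not given: they have to be found in the camera images.
- board: Green circuit board lying flat: 110 mm (x) by 80 mm (y), 3 mm thick, 0.18 kg. Amid it stands a gold heat-sink block, 46 mm along x, 14 mm along y, top 43 mm above the board's underside: grip it across its 14 mm. Three blue capacitors, 16 mm across, tops 25 mm above the underside, stand in a row at x = -43 mm; chips are under 6 mm high. Origin: centre of the underside; z up
- fixture: Lifting fixture, fixed to the table, its place and yaw vary: aluminium base 200 mm (x) by 150 mm (y), 16 mm thick, with the black nest over its middle and the cam lever on its +y side. Origin: centre of the underside of the base; the lowered lever leans to its -x
- nest (a point): Centre of the nest's floor, on the black platen the cam lifts; axes as the fixture's. Recess 116 mm along x by 86 mm along y (3 mm clear of the board all round), walls 6 mm thick, 7 mm high; the board may lie either way round. Floor 82 mm above the table with the lever at 0, up to 5 mm higher at the start, 93 mm with the lever upright, sinking again beyond
- cam (a joint): Cam lever angle: 0 fully down (arm leaning to the fixture's -x, 18 degrees above level), 1.25 rad when the arm stands straight up (highest lift), to 2.3 down on the other side. Starts at 0 to 0.28. A spring pulls it towards 0 and it is stiff: raising it takes about 4 N at the bar near the bottom, 8 to 9 N near the top; let go at the top it falls back
- pivot (a point): Point on the lever's axis (along the fixture's y), in the plane of the bar's grip point, 45 mm above the table. The grip point goes round it on a circle of 120 mm radius: at joint value q it lies -120 cos(0.321+q) mm along the fixture's x and 120 sin(0.321+q) mm above
- lever: The whole cam lever: shaft, cam disc, steel arm and cross bar. Origin on its axis under the middle of the nest, 45 mm above the table; turns about the fixture's y, axes as the fixture's when fully down
- grip (a point): Lever's steel arm (12 mm round, 120 mm long) with a black cross bar, 16 mm in diameter, 66 mm long, sticking out to the fixture's +y. The bar can turn between the fingers: pinch it from above, closing along the fixture's x, and lead it round, gripper always pointing down. This point: grip point on the bar's axis, 32 mm out from the arm; 83 mm above the table fully down, 165 mm upright
- small_board: bystander: small loose circuit board 60 x 40 x 3 mm with one capacitor, no gold block; origin at the centre of its underside
- screwdriver: bystander: screwdriver lying on the table; origin under its middle
- spool: bystander: grey flanged spool, 56 mm across, 42 mm high; origin at the centre of its underside
- flux: bystander: white bottle, 48 mm across, 110 mm high; origin at the centre of its underside
- cup: bystander: steel cup, 72 mm across, 45 mm high; origin at the centre of its underside
- brush: bystander: brush with a wooden handle lying on the table; origin under its middle
- heatsink: bystander: spare gold-coloured heat-sink block 46 x 14 x 40 mm standing alone; origin at the centre of its underside
Not all that is in view belongs to the job. Of the things like the board, leave any that is orange, pink or red; of the rest the larger one is meant.

How it is judged:
By the outcome, as a careful person would: the job done as asked, in the order asked, and still so for the second after the job is handed in, while the arm keeps its last pose, push and grip.
It also fails if it takes over 51 s, if anything falls off the work surface, if the arm or the gripper's body presses on something with over 40 N, if the wrist force passes 120 N, or if a joint passes its speed limit or range.

ROBOT

A 6-joint arm with a two-finger parallel gripper is mounted at the origin on the work surface. World frame = base frame: x ahead of the robot, y to its left, z up, the work surface at z = 0. Lengths are in m, angles in degrees, forces in N, time in s.
With the tool pointing down it reaches from about 0.35 to 0.875 m from the base axis. Payload 4.2 kg.
Tool frame: the origin (TCP) lies between the finger pads; the fingertips stand 11 mm ahead of it and the grasp point (between the pads) lies 8 mm behind it; z points along the fingers, y is the direction in which the jaws open and shut (so a half turn about z gives the same grasp; the last joint's range is limited). The gripper opens to 87 mm and grips with 3 to 60 N. Pads are 19 mm wide; open, the fingers measure 117 mm over their backs; the gripper's body (75 mm by 190 mm) begins 51 mm behind the grasp point.
Start: joints at [84.832, 22.042, 0.453, 0, -68.411, -14.817], TCP at [0.214, 0.587, 0.234] pointing down, gripper open.
Joint ranges: [-179.83, 179.83], [-69.29, 118.12], [-61.27, 80.66], [-181.25, 117.63], [-171.15, -9.14], [-177.46, 177.46]. Speed limits (degrees/s): [159.86, 159.86, 180, 180, 180, 180].

INTERFACE

Orientations are given as a 3x3 rotation matrix whose columns are the frame's x, y, z axes.
In Python, from station import sense, capture, get_calibration, finish_job, search_frame, cut_out gives the robot as it stands.
- The arm moves only by the tool arm_command, never from a script. Its argument "rows" is a list of rows, each an object with "fingers": the opening in per cent of the stroke, from 0 (shut) to 100 (fully open); "travel": the shift along the tool's x, y, z in cm, a list of three; "roll": the turn about the tool's z in degrees. A call has 1 to 10 rows; each row is the pose to reach, as a shift and turn from the pose commanded when the call began, along the tool's axes at that moment; what a row does not reach only later rows make up. A row lasts 1/10 s, in which the tool goes at most 50 mm and 8.59 degrees, less where a joint would pass 70% of its speed; a pose out of reach is approached as far as the arm can. A call with a gripper value outside its range is refused whole. The fingers move at their own pace and stop on an object; the grip force is fixed at half the most. Time passes only in rows, so rows that repeat a pose let the fingers close. It gives the time, the measured TCP pose, the force and the opening at its end, in the units of the state.
- sense(): the state, without advancing time (a new reading comes with each control period).
- capture(name): name is "scene" or "top" or "wrist"; returns (picture, depth): 400x640x3 uint8, red, green, blue; 400x640 float32, m along the optical axis (not along the pixel's ray), 0 where there is no reading.
- get_calibration(name): a dict with "fov_y" (degrees; the focal length in pixels is half the picture's height over the tangent of half this angle, whatever the lens; pixels are square), "cx", "cy" (the principal point, pixels), "origin" and "attitude" of the camera in the world; the wrist camera has in their place "mount" (4x4, takes a point from camera to tool coordinates, whose origin is the TCP and whose axes are the flange's). Camera axes: x right, y down, z forward; pixel columns grow to the right and rows downward; lengths in m; the calibration is good to about 2 mm. A picture is of the moment at which its call begins: read the wrist's pose just before it. get_calibration takes no time and is no camera call.
- finish_job(): hands the job in, once; it reports no verdict.
Trained networks look in the newest picture that a camera, given by its name, has taken for a name from the list of things; names that differ only in an ending like _2 or _b are one class to them, and where a whole thing is asked for, a point or a joint stands for the part that bears it (a point fixed in the world has none). Each returns a list of dicts, best first, with "p" (0 to 1); they miss things now and then, are a little off and sometimes report something else, mostly with a low value. They report only what shows in the picture. A call takes as long as a camera call. They do not tell look-alikes from the thing itself.
- search_frame(camera, label): "position" ([x, y, z] in m, in world coordinates, good to about 4 mm: the middle of the surface that is visible of it).
- cut_out(camera, label): "mask" (400x640 bool, what is visible of it).
The state is a dict: "time_s": time; "joints": joint angles; "joint_velocities": joint speeds; "effort": joint torques, N m; "tcp_pos": TCP position; "ee_rot": TCP orientation; "wrist_force": force on the tool from outside, world axes, zero at the start; "moment": the same for the moment, N m; "gripper_width": opening from 0.0 (shut) to 1.0 (fully open).
Only numpy, scipy, OpenCV 4.12 (cv2) and the standard library are available. Lean on these libraries where they do the work, as an engineer would, in place of code of your own. Each camera call takes 0.05 s, during which the arm holds its last target. There are 200 camera calls.

## Working session

There is one attempt and no reset: what is moved stays moved. The work goes in short steps, Python scripts to look and compute and a tool call to move; the robot and the scene stay as the last step left them, time stands still between calls to the robot, and variables do not carry over. Pictures are saved under pics/ and viewed, about 8 in all and at most 12, crops included, and the job is handed in when it is done.

Besides the shell and the picture viewer there is one more tool, called after ">>>" by a JSON object that holds its "name" and its "arguments". arm_command: Moves the arm, as the interface text tells. Its arguments: {"type":"object","properties":{"rows":{"type":"array","items":{"type":"object","properties":{"fingers":{"type":"number"},"travel":{"type":"array","items":{"type":"number"}},"roll":{"type":"number"}}}}},"required":["rows"]}

```bash
mkdir -p pics; ls; cat > h.py <<'E'
import numpy as np,cv2
from station import *
def cam(n,s=None):
    c=get_calibration(n); f=200/np.tan(np.radians(c['fov_y']/2))
    if 'mount' in c:
        s=s or sense(); T=np.eye(4);T[:3,:3]=s['ee_rot'];T[:3,3]=s['tcp_pos'];M=T@np.array(c['mount'])
        return f,c['cx'],c['cy'],M[:3,:3],M[:3,3]
    return f,c['cx'],c['cy'],np.array(c['attitude']),np.array(c['origin'])
def cloud(n,d,s=None):
    f,cx,cy,R,o=cam(n,s); v,u=np.mgrid[:400,:640]
    P=np.stack([(u-cx)/f*d,(v-cy)/f*d,d],-1)@R.T+o
    P[d<=0]=np.nan; return P
def proj(n,p,s=None):
    f,cx,cy,R,o=cam(n,s); q=(np.atleast_2d(p)-o)@R; return np.c_[q[:,0]/q[:,2]*f+cx,q[:,1]/q[:,2]*f+cy]
def save(n,p): cv2.imwrite('pics/'+n,p[...,::-1])
E
python3 - <<'E'
from h import *
print(sense())
for n in ['scene','top']:
    print(n,get_calibration(n))
    p,d=capture(n); save(n+'1.png',p); np.save(n+'.npy',d)
    for l in ['board','fixture','nest','grip','lever','small_board','flux','cup','spool','heatsink']:
        print(l,[(np.round(r['position'],3).tolist(),round(r['p'],2)) for r in search_frame(n,l)][:4])
print(get_calibration('wrist'))
E
```

```text
pics
{'time_s': 0.0, 'joints': array([ 8.48331522e+01,  2.20912174e+01,  3.78346087e-01, -2.98458885e-02,
       -6.84121674e+01, -1.48165242e+01]), 'joint_velocities': array([ 0.01298753,  0.03466079, -0.03690609, -0.00812382, -0.00086361,
       -0.01315422]), 'effort': array([ 1.67654339e-04, -3.90667677e+01,  1.87404066e+01,  4.22009021e+00,
        1.10116781e-02, -1.89596153e-04]), 'tcp_pos': array([0.2133703 , 0.58681542, 0.23244278]), 'ee_rot': array([[ 9.39726174e-01, -3.41927268e-01, -6.78930559e-04],
       [-3.41927930e-01, -9.39723765e-01, -2.12980241e-03],
       [ 9.02303369e-05,  2.23357639e-03, -9.99997501e-01]]), 'wrist_force': array([0.42766015, 0.25107794, 0.28316591]), 'moment': array([ 0.07323579, -0.02603632, -0.00320001]), 'gripper_width': 0.9941955594141773}
scene {'fov_y': 48.675883470128014, 'cx': 319.3564043972223, 'cy': 199.86945952760274, 'origin': array([1.1739355 , 0.64069449, 0.88068065]), 'attitude': array([[-0.69302414,  0.47896211, -0.53880686],
       [ 0.72060116,  0.43820318, -0.53731922],
       [-0.02124867, -0.76064004, -0.64882603]])}
board 
[... 1202 characters left out ...]
0.85)]
small_board [([0.378, -0.102, 0.004], 0.81), ([0.508, 0.226, 0.079], 0.68), ([0.553, -0.294, -0.0], 0.45)]
flux [([0.749, -0.275, 0.075], 0.61)]
cup [([0.724, 0.333, 0.013], 0.69), ([0.533, 0.138, 0.061], 0.36)]
spool [([0.744, -0.099, 0.046], 0.61)]
heatsink []
{'fov_y': 69.12731228223385, 'cx': 314.80711273916154, 'cy': 199.5599910105609, 'mount': array([[-9.18328392e-04, -9.57623573e-01, -2.88021265e-01,
         8.03539153e-02],
       [ 9.99999571e-01, -8.44657843e-04, -3.80054358e-04,
        -2.06805668e-04],
       [ 1.20669591e-04, -2.88021491e-01,  9.57623938e-01,
        -1.50880772e-01],
       [ 0.00000000e+00,  0.00000000e+00,  0.00000000e+00,
         1.00000000e+00]])}
```

View pics/scene1.png

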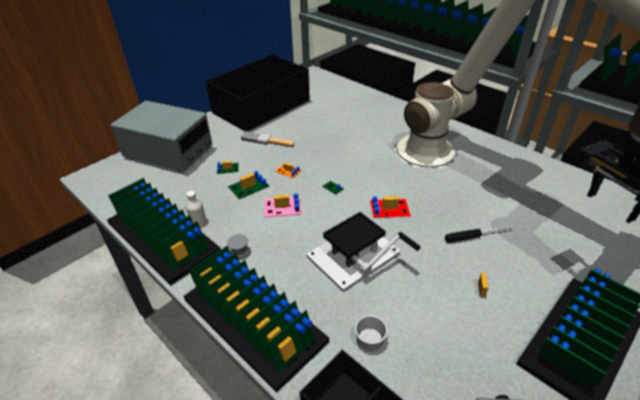

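View pics/top1.png

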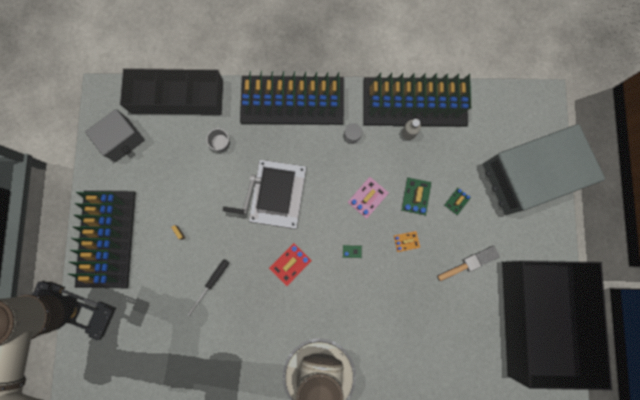

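The scene shows these boards in the top view:
- large green (417,196)
- small green (458,200)
- red (290,264)
- pink (369,197)
- orange (407,241)
- bystander, no gold block (352,251)

The large green one fits: it isn't orange, pink or red, and it's the larger of the two that remain. I'll confirm that in a crop and measure it.

```bash
python3 - <<'E'
from h import *
p=cv2.imread('pics/top1.png')[...,::-1]; d=np.load('top.npy'); P=cloud('top',d)
c=p[160:240,330:490]; save('crop1.png',cv2.resize(c,(800,400),interpolation=cv2.INTER_CUBIC))
print('table z',np.nanmedian(P[280:300,330:420,2]))
def rect(m,name):
    q=P[m]; q=q[~np.isnan(q[:,0])]; r=cv2.minAreaRect((q[:,:2]*1000).astype(np.float32)); print(name,len(q),np.round(r[0],1),np.round(r[1],1),round(r[2],1),'z',np.round(np.nanmedian(q[:,2]),4),np.round(q[:,2].max(),4))
hsv=cv2.cvtColor(np.ascontiguousarray(p),cv2.COLOR_RGB2HSV)
for (n,y0,y1,x0,x1) in [('big',170,220,398,440),('small',184,216,440,474)]:
    m=np.zeros((400,640),bool); m[y0:y1,x0:x1]=True
    g=(hsv[...,1]>90)
    rect(m&g&(P[...,2]<0.02)&(P[...,2]>-0.02),n+' board')
    rect(m&(P[...,2]>0.03),n+' block')
m=np.zeros((400,640),bool); m[150:240,215:315]=True
rect(m&(P[...,2]>0.082)&(P[...,2]<0.12),'nest rim all')
v=m.copy(); v[:,:255]=False
rect(v&(P[...,2]>0.075)&(P[...,2]<0.12),'nest')
rect(v&(P[...,2]>0.075)&(hsv[...,2]<80),'nestdark')
b=m&(P[...,2]<0.03)&(P[...,2]>0.008)&(hsv[...,2]>130)
rect(b,'base')
l=m&(P[...,2]>0.05); l[:,248:]=False; rect(l,'bar')
for n in ['scene']:
  pass
E
```

```text
table z -0.0015296465327305775
big board 300 [ 550.2 -300.1] [ 71.2 100. ] 78.6 z 0.002 0.02
big block 81 [ 538.9 -294.8] [50.1 71.6] 76.2 z 0.0405 0.0476
small board 165 [ 536.1 -429.4] [44.4 66.9] 50.9 z 0.0012 0.0192
small block 4 [ 535.1 -426.6] [ 6.4 25.4] 39.6 z 0.0318 0.0329
nest rim all 968 [544.9 184.7] [192.2 152.8] 82.4 z 0.0857 0.1027
nest 1414 [550.5 136.8] [ 98.9 129. ] 82.3 z 0.0826 0.0962
nestdark 1270 [548.2 138.6] [ 94.2 124.3] 82.1 z 0.0823 0.0962
base 1388 [552.5 117.2] [189.3 209.4] 82.6 z 0.0147 0.0229
bar 166 [494.5 243.9] [51.7 85.1] 35.7 z 0.0953 0.1027
```

View pics/crop1.png

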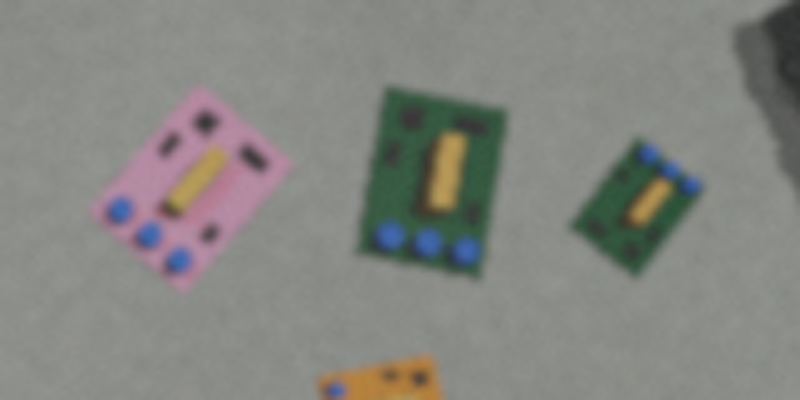

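The crop confirms it: the large green board is at (430,180) in the crop, caps towards the robot. Now I'll move over the nest for a close look.

>>> {"name": "arm_command", "arguments": {"rows": [{"travel":[46.9,30.6,-5],"roll":-12.3,"fingers":100},{"travel":[46.9,30.6,-5],"roll":-12.3,"fingers":100},{"travel":[46.9,30.6,-5],"roll":-12.3,"fingers":100},{"travel":[46.9,30.6,-5],"roll":-12.3,"fingers":100},{"travel":[46.9,30.6,-5],"roll":-12.3,"fingers":100},{"travel":[46.9,30.6,-5],"roll":-12.3,"fingers":100},{"travel":[46.9,30.6,-5],"roll":-12.3,"fingers":100},{"travel":[46.9,30.6,-5],"roll":-12.3,"fingers":100},{"travel":[46.9,30.6,-5],"roll":-12.3,"fingers":100},{"travel":[46.9,30.6,-5],"roll":-12.3,"fingers":100}]}}

```text
time_s: 2.1
tcp_pos: [0.5135, 0.1873, 0.2786]
ee_rot: [[0.991, -0.133, 0.001], [-0.133, -0.991, 0.0], [0.001, -0.001, -1.0]]
wrist_force: [0.6, 1.3, 0.2]
gripper_width: 0.999
```

>>> {"name": "arm_command", "arguments": {"rows": [{"travel":[2,1,-3],"roll":0,"fingers":100},{"travel":[2,1,-3],"roll":0,"fingers":100},{"travel":[2,1,-3],"roll":0,"fingers":100}]}}

```text
time_s: 2.4
tcp_pos: [0.5313, 0.1762, 0.3083]
ee_rot: [[0.991, -0.135, 0.001], [-0.135, -0.991, 0.001], [0.001, -0.001, -1.0]]
wrist_force: [-0.7, 0.5, -0.8]
gripper_width: 0.999
```

```bash
python3 - <<'E'
from h import *
s=sense(); p,d=capture('wrist'); save('w1.png',p); np.savez('w1.npz',p=p,d=d,pos=s['tcp_pos'],rot=s['ee_rot'],j=s['joints'])
P=cloud('wrist',d,s); print(s['tcp_pos'],s['joints'])
m=(P[...,2]>0.074)&(P[...,2]<0.1)&(abs(P[...,0]-.55)<.1)&(abs(P[...,1]-.13)<.08)
q=P[m]; r=cv2.minAreaRect((q[:,:2]*1000).astype(np.float32)); print('nest outer',r,np.percentile(q[:,2],[5,25,50,75,95]))
m=(P[...,2]>0.008)&(P[...,2]<0.025)
q=P[m]; r=cv2.minAreaRect((q[:,:2]*1000).astype(np.float32)); print('base',r,np.median(q[:,2]))
for l in ['grip','nest']: print(l,[(np.round(r['position'],4),r['p']) for r in search_frame('wrist',l)])
print(np.nanmedian(P[...,2][:,:]))
E
```

```text
[0.53134833 0.17616301 0.30831223] [ 3.49138937e+01  1.31166216e+01 -1.56599145e+00 -2.83810125e-02
 -7.52519018e+01  4.73224230e+01]
nest outer ((550.0865478515625, 138.6829071044922), (98.11434173583984, 128.20590209960938), 82.1735610961914) [0.08174776 0.08258538 0.08321116 0.08447429 0.09045826]
base ((453.2113037109375, 211.96945190429688), (986.0486450195312, 505.1942138671875), 74.5678939819336) 0.01667170508477761
grip [(array([0.5155, 0.2232, 0.0815]), 0.78), (array([ 0.3769, -0.096 ,  0.0053]), 0.47)]
nest [(array([0.556 , 0.1338, 0.078 ]), 0.72)]
0.0010534164105396038
```

View pics/w1.png

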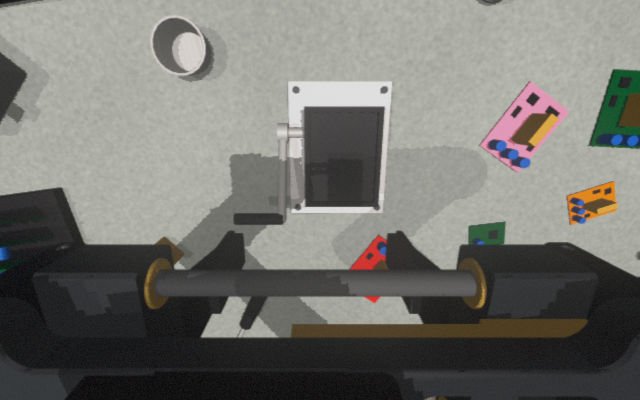

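The wrist view shows the empty nest at (342,157), with the lever arm at (282,170) and its black bar at (258,218). The nest outline measures 128×98 mm, as it should be, with its centre at (0.550, 0.1387) and yaw −7.8°. Next I go to the board.

>>> {"name": "arm_command", "arguments": {"rows": [{"travel":[3.3,46.6,6],"roll":3.6,"fingers":100},{"travel":[3.3,46.6,6],"roll":3.6,"fingers":100},{"travel":[3.3,46.6,6],"roll":3.6,"fingers":100},{"travel":[3.3,46.6,6],"roll":3.6,"fingers":100},{"travel":[3.3,46.6,6],"roll":3.6,"fingers":100},{"travel":[3.3,46.6,6],"roll":3.6,"fingers":100},{"travel":[3.3,46.6,6],"roll":3.6,"fingers":100},{"travel":[3.3,46.6,6],"roll":3.6,"fingers":100},{"travel":[3.3,46.6,6],"roll":3.6,"fingers":100},{"travel":[3.3,46.6,6],"roll":3.6,"fingers":100}]}}

```text
time_s: 3.55
tcp_pos: [0.5003, -0.2919, 0.2463]
ee_rot: [[0.98, -0.197, -0.003], [-0.197, -0.98, 0.001], [-0.003, 0.0, -1.0]]
wrist_force: [-0.5, -0.0, 0.6]
gripper_width: 1.001
```

>>> {"name": "arm_command", "arguments": {"rows": [{"travel":[0,0,0],"roll":0,"fingers":100},{"travel":[0,0,0],"roll":0,"fingers":100}]}}

```text
time_s: 3.75
tcp_pos: [0.5012, -0.289, 0.2473]
ee_rot: [[0.981, -0.195, -0.001], [-0.195, -0.981, 0.001], [-0.002, -0.0, -1.0]]
wrist_force: [0.1, 0.1, -0.7]
gripper_width: 1.001
```

```bash
python3 - <<'E'
from h import *
s=sense(); p,d=capture('wrist'); save('w2.png',p)
P=cloud('wrist',d,s); print(s['tcp_pos'],s['joints'])
hsv=cv2.cvtColor(np.ascontiguousarray(p),cv2.COLOR_RGB2HSV)
near=(abs(P[...,0]-.55)<.075)&(abs(P[...,1]+.30)<.065)
print('table',np.nanmedian(P[...,2][(hsv[...,1]<40)&(abs(P[...,2])<.01)]))
def rect(m,n):
    q=P[m]; print(n,len(q),cv2.minAreaRect((q[:,:2]*1000).astype(np.float32)),np.median(q[:,2]))
rect(near&(P[...,2]>-.01)&(P[...,2]<.028)&(hsv[...,1]>90),'board')
rect(near&(P[...,2]>.037)&(P[...,2]<.05),'block top')
E
```

```text
[ 0.50119961 -0.28899702  0.24730419] [-1.39437830e+01  1.70275445e+01 -4.95956313e+00 -1.94155106e-02
 -6.81005004e+01  9.26833983e+01]
table -0.0003174457265421038
board 3375 ((550.7962036132812, -300.15618896484375), (78.00004577636719, 108.15419006347656), 78.78502655029297) 0.0027611583824433406
block top 444 ((551.226806640625, -299.64996337890625), (13.239072799682617, 44.9285888671875), 79.00370788574219) 0.04257203053762951
```

View pics/w2.png

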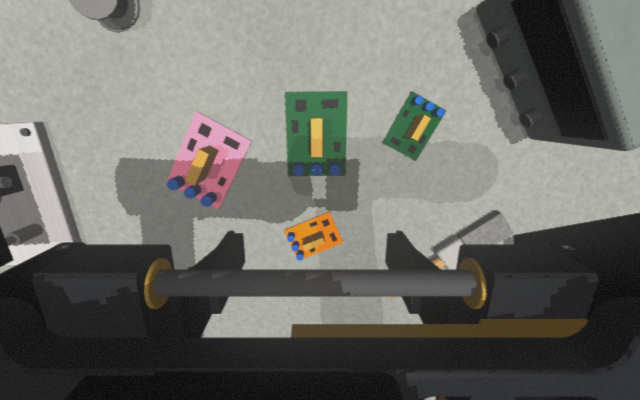

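The large green board is at (316,133) in the wrist view. It and its block measure 78×108 and 13×45 mm, with the centre at (0.551, −0.300) and yaw −11.1°. The tool is already aligned with it, so I descend.

>>> {"name": "arm_command", "arguments": {"rows": [{"travel":[5.1,0.1,8],"roll":0,"fingers":55},{"travel":[5.1,0.1,16],"roll":0,"fingers":55},{"travel":[5.1,0.1,16],"roll":0,"fingers":55},{"travel":[5.1,0.1,16],"roll":0,"fingers":55},{"travel":[5.1,0.1,19],"roll":0,"fingers":55},{"travel":[5.1,0.1,21],"roll":0,"fingers":55},{"travel":[5.1,0.1,22.4],"roll":0,"fingers":55},{"travel":[5.1,0.1,22.4],"roll":0,"fingers":55},{"travel":[5.1,0.1,22.4],"roll":0,"fingers":55}]}}

```text
time_s: 4.7
tcp_pos: [0.5521, -0.3002, 0.0249]
ee_rot: [[0.981, -0.194, 0.001], [-0.194, -0.981, -0.001], [0.001, 0.0, -1.0]]
wrist_force: [0.6, -0.0, 0.5]
gripper_width: 0.551
```

>>> {"name": "arm_command", "arguments": {"rows": [{"travel":[0,0,0],"roll":0,"fingers":0},{"travel":[0,0,0],"roll":0,"fingers":0},{"travel":[0,0,0],"roll":0,"fingers":0},{"travel":[0,0,0],"roll":0,"fingers":0},{"travel":[0,0,0],"roll":0,"fingers":0},{"travel":[0,0,0],"roll":0,"fingers":0}]}}

```text
time_s: 5.3
tcp_pos: [0.5513, -0.3008, 0.0242]
ee_rot: [[0.981, -0.196, 0.0], [-0.196, -0.981, -0.0], [0.0, 0.0, -1.0]]
wrist_force: [0.4, 0.8, 0.4]
gripper_width: 0.161
```

Gripped at 14 mm. Lift and carry.

>>> {"name": "arm_command", "arguments": {"rows": [{"travel":[0,0,-2],"roll":0,"fingers":0},{"travel":[0,0,-5],"roll":0,"fingers":0},{"travel":[0,0,-9],"roll":0,"fingers":0},{"travel":[0,0,-13],"roll":0,"fingers":0},{"travel":[0,0,-16],"roll":0,"fingers":0},{"travel":[0,0,-18],"roll":0,"fingers":0},{"travel":[0,0,-18],"roll":0,"fingers":0}]}}

```text
time_s: 6.0
tcp_pos: [0.5527, -0.3013, 0.2074]
ee_rot: [[0.981, -0.195, 0.007], [-0.195, -0.981, -0.002], [0.007, 0.001, -1.0]]
wrist_force: [0.3, 0.1, -0.6]
gripper_width: 0.156
```

```bash
cat > to.py <<'E'
import sys; from h import *
s=sense(); x,y,z,yaw=map(float,sys.argv[1:5]); R=s['ee_rot']
print('travel cm',np.round(R.T@(np.array([x,y,z])-s['tcp_pos'])*100,2),'roll',round(np.degrees(np.arctan2(R[1,0],R[0,0]))-yaw,2),s['tcp_pos'].round(4),s['gripper_width'],s['wrist_force'].round(1))
E
python3 to.py .5501 .1387 .20 -7.83
```

```text
travel cm [ -8.86 -43.1    0.64] roll -3.44 [ 0.5527 -0.3013  0.2074] 0.1562471220154985 [ 0.3  0.1 -0.6]
```

>>> {"name": "arm_command", "arguments": {"rows": [{"travel":[-0.6,-3,0.2],"roll":-0.3,"fingers":0},{"travel":[-1.6,-7.5,0.2],"roll":-0.7,"fingers":0},{"travel":[-2.5,-12,0.2],"roll":-1,"fingers":0},{"travel":[-3.5,-17,0.4],"roll":-1.5,"fingers":0},{"travel":[-4.5,-22,0.4],"roll":-2,"fingers":0},{"travel":[-5.5,-27,0.4],"roll":-2.5,"fingers":0},{"travel":[-6.6,-32,0.6],"roll":-3,"fingers":0},{"travel":[-7.7,-37,0.6],"roll":-3.4,"fingers":0},{"travel":[-8.5,-41,0.6],"roll":-3.4,"fingers":0},{"travel":[-8.9,-43.1,0.6],"roll":-3.4,"fingers":0}]}}

```text
time_s: 7.0
tcp_pos: [0.5471, 0.1426, 0.1958]
ee_rot: [[0.991, -0.134, -0.003], [-0.134, -0.991, -0.001], [-0.003, 0.001, -1.0]]
wrist_force: [1.2, 0.7, -2.1]
gripper_width: 0.158
```

>>> {"name": "arm_command", "arguments": {"rows": [{"travel":[0,0,0],"roll":0,"fingers":0},{"travel":[0,0,0],"roll":0,"fingers":0},{"travel":[0,0,0],"roll":0,"fingers":0}]}}

```text
time_s: 7.3
tcp_pos: [0.5477, 0.1382, 0.1969]
ee_rot: [[0.99, -0.138, -0.002], [-0.138, -0.99, -0.001], [-0.002, 0.001, -1.0]]
wrist_force: [-0.2, 0.7, -0.8]
gripper_width: 0.161
```

```bash
python3 to.py .5501 .1387 .125 -7.83; python3 - <<'E'
from h import *
s=sense(); p,d=capture('wrist'); save('w3.png',p); P=cloud('wrist',d,s)
hsv=cv2.cvtColor(np.ascontiguousarray(p),cv2.COLOR_RGB2HSV)
z0=s['tcp_pos'][2]
m=(hsv[...,0]>40)&(hsv[...,0]<90)&(hsv[...,1]>80)&(abs(P[...,2]-(z0-.02))<.025)
q=P[m]; print(len(q),cv2.minAreaRect((q[:,:2]*1000).astype(np.float32)),np.median(q[:,2])-z0, q[:,2].min()-z0)
A=np.c_[q[:,:2],np.ones(len(q))]; print('plane',np.linalg.lstsq(A,q[:,2],rcond=None)[0])
E
```

```text
travel cm [ 0.24 -0.09  7.19] roll -0.13 [0.5477 0.1382 0.1969] 0.1612099262470995 [-0.2  0.7 -0.8]
8278 ((547.5693969726562, 138.40130615234375), (79.74039459228516, 109.43193054199219), 82.10971069335938) -0.02158780302546648 -0.024063505161360632
plane [-0.00371605 -0.00076788  0.17760189]
```

View pics/w3.png

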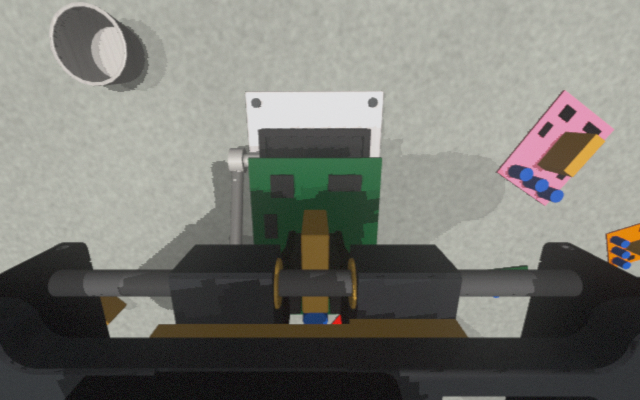

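The board hangs level, its centre and yaw measured within 0.3 mm and 0.3° of the TCP. Lowering to just above the walls.

>>> {"name": "arm_command", "arguments": {"rows": [{"travel":[0.2,-0.1,2],"roll":0,"fingers":0},{"travel":[0.2,-0.1,4.5],"roll":0,"fingers":0},{"travel":[0.2,-0.1,6.5],"roll":0,"fingers":0},{"travel":[0.2,-0.1,7.5],"roll":0,"fingers":0},{"travel":[0.2,-0.1,7.5],"roll":0,"fingers":0},{"travel":[0.2,-0.1,7.5],"roll":0,"fingers":0},{"travel":[0.2,-0.1,7.5],"roll":0,"fingers":0}]}}

```text
time_s: 8.05
tcp_pos: [0.5513, 0.1402, 0.1244]
ee_rot: [[0.991, -0.137, 0.002], [-0.137, -0.991, 0.001], [0.002, -0.001, -1.0]]
wrist_force: [0.4, -0.8, -1.9]
gripper_width: 0.159
```

```bash
python3 to.py .5501 .1387 .1065 -7.83; sleep 0
```

```text
travel cm [-0.1   0.17  1.78] roll -0.06 [0.5513 0.1402 0.1244] 0.1588325040513307 [ 0.4 -0.8 -1.9]
```

>>> {"name": "arm_command", "arguments": {"rows": [{"travel":[-0.1,0.1,0.5],"roll":0,"fingers":0},{"travel":[-0.1,0.1,1.0],"roll":0,"fingers":0},{"travel":[-0.1,0.1,1.3],"roll":0,"fingers":0},{"travel":[-0.1,0.1,1.5],"roll":0,"fingers":0},{"travel":[-0.1,0.1,1.6],"roll":0,"fingers":0},{"travel":[-0.1,0.1,1.6],"roll":0,"fingers":0}]}}

```text
time_s: 8.65
tcp_pos: [0.5493, 0.1393, 0.1074]
ee_rot: [[0.991, -0.137, 0.0], [-0.137, -0.991, -0.0], [0.0, 0.0, -1.0]]
wrist_force: [-2.1, 0.2, 2.7]
gripper_width: 0.161
```

```bash
python3 to.py .5501 .1387 .1065 -7.83;  python3 - <<'E'
from h import *
s=sense(); p,d=capture('wrist'); P=cloud('wrist',d,s)
hsv=cv2.cvtColor(np.ascontiguousarray(p),cv2.COLOR_RGB2HSV)
print(s['wrist_force'],s['moment'])
m=(hsv[...,0]>40)&(hsv[...,0]<90)&(hsv[...,1]>80)&(abs(P[...,2]-.088)<.015)
q=P[m]; A=np.c_[q[:,:2]-q[:,:2].mean(0),np.ones(len(q))]; print('plane',np.linalg.lstsq(A,q[:,2],rcond=None)[0],cv2.minAreaRect((q[:,:2]*1000).astype(np.float32)))
E
```

```text
travel cm [0.09 0.04 0.09] roll -0.04 [0.5493 0.1393 0.1074] 0.16082629924533964 [-2.1  0.2  2.7]
[-2.14743867  0.15096551  2.6699399 ] [-0.07205376  0.53746221 -0.01164927]
plane [0.00028316 0.00059214 0.08594962] ((547.634521484375, 139.23829650878906), (80.93279266357422, 112.53548431396484), 82.25180053710938)
```

Contact at about 4.5 N: the board's top is at 0.086 and level, so it sits on the floor of the nest. Release and rise.

>>> {"name": "arm_command", "arguments": {"rows": [{"travel":[0,0,0],"roll":0,"fingers":50},{"travel":[0,0,0],"roll":0,"fingers":50},{"travel":[0,0,0],"roll":0,"fingers":50},{"travel":[0,0,0],"roll":0,"fingers":50},{"travel":[0,0,-2],"roll":0,"fingers":50},{"travel":[0,0,-7],"roll":0,"fingers":50},{"travel":[-2,0,-12],"roll":0,"fingers":50},{"travel":[-5,-2,-16],"roll":0,"fingers":50},{"travel":[-6,-2,-16],"roll":0,"fingers":50},{"travel":[-6,-2,-16],"roll":0,"fingers":50}]}}

```text
time_s: 9.7
tcp_pos: [0.4917, 0.1681, 0.2689]
ee_rot: [[0.991, -0.135, 0.003], [-0.135, -0.991, 0.003], [0.003, -0.003, -1.0]]
wrist_force: [0.2, -0.1, -0.2]
gripper_width: 0.499
```

>>> {"name": "arm_command", "arguments": {"rows": [{"travel":[0,0,0],"roll":0,"fingers":50},{"travel":[0,0,0],"roll":0,"fingers":50}]}}

```text
time_s: 9.9
tcp_pos: [0.4924, 0.1667, 0.2653]
ee_rot: [[0.99, -0.138, -0.003], [-0.138, -0.99, -0.002], [-0.002, 0.002, -1.0]]
wrist_force: [-0.2, 0.1, -0.5]
gripper_width: 0.501
```

```bash
python3 - <<'E'
from h import *
s=sense(); p,d=capture('wrist'); save('w4.png',p); P=cloud('wrist',d,s); print(s['tcp_pos'])
hsv=cv2.cvtColor(np.ascontiguousarray(p),cv2.COLOR_RGB2HSV)
m=(hsv[...,0]>40)&(hsv[...,0]<90)&(hsv[...,1]>80)&(abs(P[...,2]-.088)<.015)
q=P[m]; A=np.c_[q[:,:2]-q[:,:2].mean(0),np.ones(len(q))]; print('board',np.linalg.lstsq(A,q[:,2],rcond=None)[0],cv2.minAreaRect((q[:,:2]*1000).astype(np.float32)))
# fixture frame
a=np.radians(-7.83); R=np.array([[np.cos(a),-np.sin(a)],[np.sin(a),np.cos(a)]])
L=(P[...,:2]-[.5501,.1387])@R
m=(L[...,1]>.09)&(L[...,1]<.17)&(L[...,0]<.03)&(L[...,0]>-.17)&(P[...,2]>.05)&(P[...,2]<.13)
n=m&(hsv[...,2]<90)
for k,mm in [('all',m),('dark',n)]:
    print(k,mm.sum(),'x',np.percentile(L[mm][:,0],[2,50,98]).round(4),'y',np.percentile(L[mm][:,1],[2,50,98]).round(4),'z',np.percentile(P[mm][:,2],[5,50,98]).round(4))
for l in ['grip']: print([(np.round(r['position'],4),r['p'],((r['position'][:2]-np.array([.5501,.1387]))@R).round(4)) for r in search_frame('wrist',l)])
# rows along y: ridge
for y in np.arange(.07,.18,.01):
    k=(abs(L[...,1]-y)<.004)&(L[...,0]<.03)&(L[...,0]>-.17)&(P[...,2]>.05)&(P[...,2]<.13)
    if k.sum()>5: print(round(y,3),k.sum(),np.percentile(L[k][:,0],[5,50,95]).round(4),np.percentile(P[k][:,2],[5,50,95]).round(4))
E
```

```text
[0.49241744 0.16672965 0.26530153]
board [0.00087494 0.00084789 0.08593299] ((549.0255126953125, 139.01361083984375), (80.8320083618164, 109.45149230957031), 82.09839630126953)
all 600 x [-0.0857 -0.0778 -0.0725] y [0.091  0.1167 0.1422] z [0.0928 0.0984 0.1005]
dark 571 x [-0.0857 -0.0778 -0.0725] y [0.0909 0.1155 0.1409] z [0.0938 0.0984 0.1005]
[(array([0.5188, 0.2234, 0.0834]), 0.69, array([-0.0425,  0.0796]))]
0.07 48 [-0.0321  0.0261  0.0296] [0.0508 0.0523 0.0717]
0.08 716 [-0.0795 -0.0308  0.0239] [0.056  0.0769 0.098 ]
0.09 95 [-0.0855 -0.0776  0.0231] [0.0568 0.098  0.0999]
0.1 90 [-0.0854 -0.0781 -0.0727] [0.0938 0.0986 0.1003]
0.11 89 [-0.0854 -0.0778 -0.0725] [0.093  0.0984 0.1   ]
0.12 90 [-0.0855 -0.078  -0.0727] [0.0928 0.0985 0.1002]
0.13 91 [-0.0855 -0.0778 -0.0725] [0.0927 0.0981 0.0998]
0.14 83 [-0.0854 -0.0779 -0.0727] [0.0925 0.0982 0.0998]
```

View pics/w4.png

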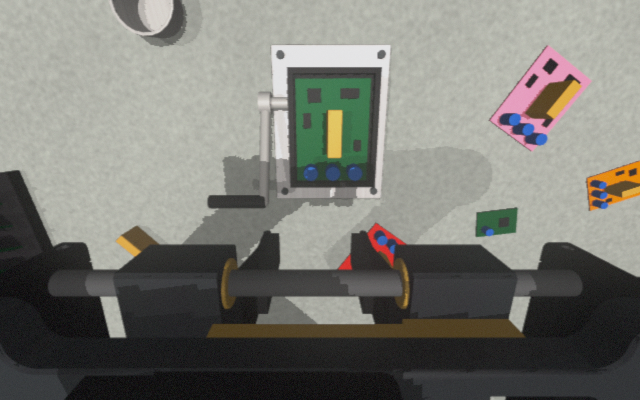

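The board lies in the nest at (333,130), level and clear of the walls. The lever's bar is at (237,202) and its hub at (265,100). I'll fit the bar axis and shaft to locate the pivot.

```bash
python3 - <<'E'
from h import *
from scipy.optimize import least_squares
s=sense(); p,d=capture('wrist'); P=cloud('wrist',d,s)
a=np.radians(-7.83); R=np.array([[np.cos(a),-np.sin(a)],[np.sin(a),np.cos(a)]])
L=P.copy(); L[...,:2]=(P[...,:2]-[.5501,.1387])@R
def sel(x0,x1,y0,y1,z0,z1): return L[(L[...,0]>x0)&(L[...,0]<x1)&(L[...,1]>y0)&(L[...,1]<y1)&(L[...,2]>z0)&(L[...,2]<z1)]
b=sel(-.1,-.06,.09,.145,.08,.12)
f=least_squares(lambda v:np.hypot(b[:,0]-v[0]-v[2]*(b[:,1]-.117),b[:,2]-v[1])-.008,[-.08,.092,0],loss='soft_l1',f_scale=.001)
xc,zc,sl=f.x; print('bar',f.x,f.cost,'y',b[:,1].min(),b[:,1].max())
th=np.arcsin((zc-.045)/.12); print('q',th-.321,'pivot x',xc+.12*np.cos(th))
# arm: points between
h=sel(.0,.06,.064,.095,.04,.07); print('hub x',np.percentile(h[:,0],[1,50,99]),np.percentile(h[:,2],[1,50,99]),np.percentile(h[:,1],[1,99]))
h=sel(.0,.06,.062,.071,.04,.07); print('shaft x',np.percentile(h[:,0],[1,50,99]),np.percentile(h[:,2],[1,50,99]))
ar=sel(-.07,.0,.072,.092,.04,.12)
pf=np.polyfit(ar[:,0],ar[:,2],1); print('arm slope deg',np.degrees(np.arctan(-pf[0])),'y',np.median(ar[:,1]))
E
```

```text
bar [-0.08028083  0.09159913 -0.00380465] 9.051933286385667e-05 y 0.09015564227812332 0.14350022932111717
q 0.0778143860149027 pivot x 0.030301815382175912
hub x [0.00041449 0.02539329 0.04242525] [0.04542917 0.05596395 0.06350728] [0.06448354 0.08626603]
shaft x [0.02423663 0.03044777 0.03693541] [0.04537802 0.05060428 0.05336814]
arm slope deg 23.33439663374724 y 0.07892608625489539
```

The pivot comes out at fixture x = +30.3 mm, and the shaft fit agrees at 30.4. q is about 0.08, and the bar axis is at x −80.3, z 91.6. Now rotate 90° above the bar.

```bash
cat > fx.py <<'E'
# fx.py xf yf z : travel to fixture-frame TCP target with tool yaw -97.83
import sys; from h import *
s=sense(); a=np.radians(-7.83); F=np.array([[np.cos(a),-np.sin(a)],[np.sin(a),np.cos(a)]]); c=np.array([.5501,.1387])
R=s['ee_rot']; now=(s['tcp_pos'][:2]-c)@F
print('fixture-frame TCP',now.round(4),s['tcp_pos'][2].round(4),'yaw',np.degrees(np.arctan2(R[1,0],R[0,0])).round(2),'F',s['wrist_force'].round(1),'w',s['gripper_width'].round(3),'t',s['time_s'],'j',s['joints'].round(0))
if len(sys.argv)>3:
    x,y,z=map(float,sys.argv[1:4]); w=np.r_[c+F@[x,y],z]
    print('travel cm',np.round(R.T@(w-s['tcp_pos'])*100,2),w.round(4))
E
python3 fx.py -.0803 .113 .16
```

```text
Traceback (most recent call last):
  File "fx.py", line 5, in <module>
    print('fixture-frame TCP',now.round(4),s['tcp_pos'][2].round(4),'yaw',np.degrees(np.arctan2(R[1,0],R[0,0])).round(2),'F',s['wrist_force'].round(1),'w',s['gripper_width'].round(3),'t',s['time_s'],'j',s['joints'].round(0))
                                                                                                                                                           ^^^^^^^^^^^^^^^^^^^^^^^^
AttributeError: 'float' object has no attribute 'round'
```

```bash
sed -i "s/s\['gripper_width'\].round(3)/s['gripper_width']/" fx.py; python3 fx.py -.0803 .113 .16
```

```text
fixture-frame TCP [-0.0606  0.02  ] 0.2656 yaw -7.93 F [ 0.3 -0.6  0.2] w 0.502960417349425 t 10.05 j [ 37.  11. -11.  -0. -69.  45.]
travel cm [-1.96 -9.31 10.55] [0.4859 0.2616 0.16  ]
```

>>> {"name": "arm_command", "arguments": {"rows": [{"travel":[-0.4,-3,1],"roll":8.5,"fingers":55},{"travel":[-1,-6,2],"roll":17,"fingers":55},{"travel":[-2,-9.3,4],"roll":25.5,"fingers":55},{"travel":[-2,-9.3,6],"roll":34,"fingers":55},{"travel":[-2,-9.3,8],"roll":42.5,"fingers":55},{"travel":[-2,-9.3,8],"roll":51,"fingers":55},{"travel":[-2,-9.3,8],"roll":59.5,"fingers":55},{"travel":[-2,-9.3,8],"roll":68,"fingers":55},{"travel":[-2,-9.3,8],"roll":76.5,"fingers":55},{"travel":[-2,-9.3,8],"roll":85,"fingers":55}]}}

```text
time_s: 11.05
tcp_pos: [0.4858, 0.2618, 0.1861]
ee_rot: [[-0.057, -0.998, -0.001], [-0.998, 0.057, -0.001], [0.001, 0.001, -1.0]]
wrist_force: [0.1, -0.2, -0.4]
gripper_width: 0.545
```

>>> {"name": "arm_command", "arguments": {"rows": [{"travel":[0,0,0],"roll":4.9,"fingers":55},{"travel":[0,0,0],"roll":4.9,"fingers":55},{"travel":[0,0,0],"roll":4.9,"fingers":55}]}}

```text
time_s: 11.35
tcp_pos: [0.4857, 0.2619, 0.1864]
ee_rot: [[-0.134, -0.991, -0.001], [-0.991, 0.134, -0.001], [0.001, 0.001, -1.0]]
wrist_force: [-0.7, 0.6, 0.1]
gripper_width: 0.546
```

```bash
python3 fx.py -.0803 .113 .0836
```

```text
fixture-frame TCP [-0.0806  0.1133] 0.1864 yaw -97.7 F [-0.7  0.6  0.1] w 0.5460719313823745 t 11.35 j [ 45.  17. -14.   0. -59. -53.]
travel cm [ 0.02 -0.03 10.28] [0.4859 0.2616 0.0836]
```

Well aligned. Descend, close.

>>> {"name": "arm_command", "arguments": {"rows": [{"travel":[0,0,3],"roll":0,"fingers":55},{"travel":[0,0,6],"roll":0,"fingers":55},{"travel":[0,0,8],"roll":0,"fingers":55},{"travel":[0,0,9.5],"roll":0,"fingers":55},{"travel":[0,0,10.3],"roll":0,"fingers":55},{"travel":[0,0,10.3],"roll":0,"fingers":55},{"travel":[0,0,10.3],"roll":0,"fingers":55}]}}

```text
time_s: 12.05
tcp_pos: [0.486, 0.2624, 0.0845]
ee_rot: [[-0.135, -0.991, 0.001], [-0.991, 0.135, 0.0], [-0.0, -0.001, -1.0]]
wrist_force: [-0.5, -0.2, 0.2]
gripper_width: 0.551
```

>>> {"name": "arm_command", "arguments": {"rows": [{"travel":[0,0,0],"roll":0,"fingers":0},{"travel":[0,0,0],"roll":0,"fingers":0},{"travel":[0,0,0],"roll":0,"fingers":0},{"travel":[0,0,0],"roll":0,"fingers":0},{"travel":[0,0,0],"roll":0,"fingers":0},{"travel":[0,0,0],"roll":0,"fingers":0},{"travel":[0,0,0],"roll":0,"fingers":0}]}}

```text
time_s: 12.75
tcp_pos: [0.4849, 0.2622, 0.0841]
ee_rot: [[-0.136, -0.991, -0.001], [-0.991, 0.136, -0.0], [0.0, 0.001, -1.0]]
wrist_force: [-5.0, 1.5, 1.8]
gripper_width: 0.171
```

```bash
python3 fx.py -.0803 .113 .0836; python3 - <<'E'
from h import *
# circle shifts: tool y = fixture -x, tool z = down
q0=.078; r=12
for q in np.append(np.arange(.15,1.2,.06),[1.2,1.25]):
    t=.321+q; t0=.321+q0
    print(round(q,3),'y',round(-(-r*np.cos(t)+r*np.cos(t0)),2),'z',round(-(r*np.sin(t)-r*np.sin(t0)),2))
E
```

```text
fixture-frame TCP [-0.0814  0.1135] 0.0841 yaw -97.79 F [-5.   1.5  1.8] w 0.17146289836005 t 12.75 j [ 45.  24. -21.  -0. -45. -53.]
travel cm [ 0.05 -0.11  0.05] [0.4859 0.2616 0.0836]
0.15 y -0.36 z -0.78
0.21 y -0.71 z -1.41
0.27 y -1.09 z -2.02
0.33 y -1.51 z -2.61
0.39 y -1.96 z -3.17
0.45 y -2.45 z -3.7
0.51 y -2.97 z -4.2
0.57 y -3.51 z -4.67
0.63 y -4.09 z -5.11
0.69 y -4.69 z -5.51
0.75 y -5.31 z -5.87
0.81 y -5.95 z -6.2
0.87 y -6.61 z -6.48
0.93 y -7.28 z -6.73
0.99 y -7.97 z -6.94
1.05 y -8.68 z -7.1
1.11 y -9.39 z -7.22
1.17 y -10.1 z -7.3
1.2 y -10.46 z -7.32
1.25 y -11.06 z -7.34
```

Holding the bar (width reads about 15 mm). Leading it around the arc, first half.

>>> {"name": "arm_command", "arguments": {"rows": [{"travel":[0,-0.36,-0.78],"roll":0,"fingers":0},{"travel":[0,-0.71,-1.41],"roll":0,"fingers":0},{"travel":[0,-1.09,-2.02],"roll":0,"fingers":0},{"travel":[0,-1.51,-2.61],"roll":0,"fingers":0},{"travel":[0,-1.96,-3.17],"roll":0,"fingers":0},{"travel":[0,-2.45,-3.7],"roll":0,"fingers":0},{"travel":[0,-2.97,-4.2],"roll":0,"fingers":0},{"travel":[0,-3.51,-4.67],"roll":0,"fingers":0},{"travel":[0,-4.09,-5.11],"roll":0,"fingers":0},{"travel":[0,-4.09,-5.11],"roll":0,"fingers":0}]}}

```text
time_s: 13.75
tcp_pos: [0.522, 0.2572, 0.1357]
ee_rot: [[-0.136, -0.991, -0.008], [-0.991, 0.136, -0.001], [0.002, 0.008, -1.0]]
wrist_force: [-16.0, 6.8, 12.6]
gripper_width: 0.176
```

```bash
python3 fx.py -.0394 .113 .1347; python3 - <<'E'
from h import *
s=sense(); p,d=capture('wrist'); save('w5.png',p); P=cloud('wrist',d,s)
a=np.radians(-7.83); R=np.array([[np.cos(a),-np.sin(a)],[np.sin(a),np.cos(a)]])
L=P.copy(); L[...,:2]=(P[...,:2]-[.5501,.1387])@R
m=(abs(L[...,0])<.05)&(abs(L[...,1])<.035)&(P[...,2]>.07)&(P[...,2]<.105); print('board z',np.median(P[m][:,2]),m.sum())
E
```

```text
fixture-frame TCP [-0.044   0.1136] 0.1357 yaw -97.81 F [-16.    6.8  12.6] w 0.17575687966222686 t 13.75 j [ 42.  23. -13.  -0. -54. -50.]
travel cm [ 0.06 -0.46  0.1 ] [0.5265 0.256  0.1347]
board z 0.09247815392215236 13071
```

View pics/w5.png

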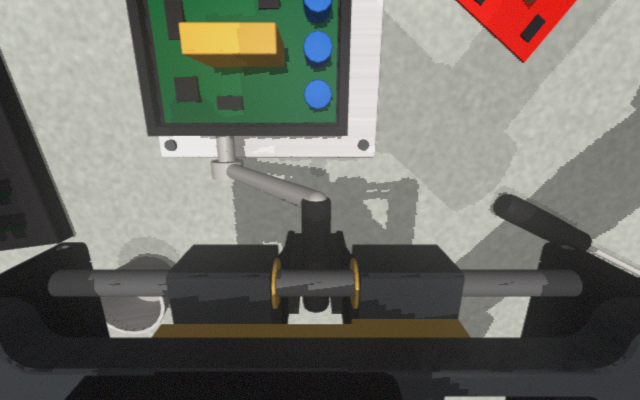

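The lever is following and the nest is rising (board top 0.0925). There's about 20 N of radial load, so I'll measure the actual lever angle from the arm's points.

```bash
cat > lev.py <<'E'
from h import *
from scipy.optimize import least_squares
s=sense(); p,d=capture('wrist'); P=cloud('wrist',d,s)
a=np.radians(-7.83); R=np.array([[np.cos(a),-np.sin(a)],[np.sin(a),np.cos(a)]])
L=P.copy(); L[...,:2]=(P[...,:2]-[.5501,.1387])@R
g=L[(L[...,0]>-.12)&(L[...,0]<.09)&(L[...,1]>.069)&(L[...,1]<.0865)&(L[...,2]>.06)&(L[...,2]<.18)]
# line through (px, .045) at angle th, cylinder r 6 about y=.079
def res(v):
    th,px,y0=v; u=np.array([-np.cos(th),np.sin(th)]); n=np.array([u[1],-u[0]])
    w=(g[:,[0,2]]-[px,.045])@n; return np.hypot(w,g[:,1]-y0)-.006
for th0 in (.7,1.2,1.6):
    f=least_squares(res,[th0,.030,.079],loss='soft_l1',f_scale=.001)
    print(len(g),'q',f.x[0]-.321,'px',f.x[1],'y0',f.x[2],'cost',f.cost)
f=least_squares(lambda t:res([t[0],.0303,.079]),[1.3],loss='soft_l1',f_scale=.001); print('fixed pivot q',f.x-.321,f.cost)
m=(abs(L[...,0])<.05)&(abs(L[...,1])<.035)&(P[...,2]>.07)&(P[...,2]<.105); print('board z',np.median(P[m][:,2]))
b=L[(L[...,1]>.089)&(L[...,1]<.10)&(L[...,2]>.09)&(abs(L[...,0])<.1)&(L[...,2]<.185)]; print('bar pts x',np.percentile(b[:,0],[2,50,98]),'z',np.percentile(b[:,2],[2,50,98]))
E
python3 lev.py
```

```text
2165 q 0.5975771412037931 px 0.029750054116445823 y0 0.07974867445191945 cost 0.0008250995921694365
2165 q 0.5975771750192462 px 0.02975005182779816 y0 0.07974867522598568 cost 0.0008250995921630869
2165 q 0.5975771175836344 px 0.029750055711433035 y0 0.07974867388046761 cost 0.0008250995921748305
fixed pivot q [0.59086119] 0.0009918142443072144
board z 0.09247393272323946
bar pts x [-0.05044001 -0.04287134 -0.03535562] z [0.14022906 0.14648597 0.14841749]
```

The lever is at q ≈ 0.595 with the pivot confirmed. Continue.

>>> {"name": "arm_command", "arguments": {"rows": [{"travel":[0,-0.6,-0.4],"roll":0,"fingers":0},{"travel":[0,-1.22,-0.76],"roll":0,"fingers":0},{"travel":[0,-1.86,-1.09],"roll":0,"fingers":0},{"travel":[0,-2.52,-1.37],"roll":0,"fingers":0},{"travel":[0,-3.19,-1.62],"roll":0,"fingers":0},{"travel":[0,-3.88,-1.83],"roll":0,"fingers":0},{"travel":[0,-4.59,-1.99],"roll":0,"fingers":0},{"travel":[0,-4.59,-1.99],"roll":0,"fingers":0},{"travel":[0,-4.59,-1.99],"roll":0,"fingers":0}]}}

```text
time_s: 14.75
tcp_pos: [0.5696, 0.2505, 0.1567]
ee_rot: [[-0.135, -0.991, -0.003], [-0.991, 0.135, -0.001], [0.001, 0.003, -1.0]]
wrist_force: [-9.5, 2.8, 10.5]
gripper_width: 0.172
```

```bash
python3 fx.py .0303 .113 .158;python3 lev.py
```

```text
fixture-frame TCP [0.0041 0.1135] 0.1567 yaw -97.75 F [-9.5  2.8 10.5] w 0.1717290945749329 t 14.75 j [ 39.  25.  -6.  -0. -59. -46.]
travel cm [ 0.05 -2.62 -0.14] [0.5955 0.2465 0.158 ]
1395 q 1.0414676584931917 px 0.030199427830180637 y0 0.07981776338306708 cost 0.0008203277973133792
1395 q 1.0414697795109136 px 0.030199300377140952 y0 0.0798177809072623 cost 0.0008203277970193055
1395 q 1.0414698190378604 px 0.0301992980040561 y0 0.07981778123862457 cost 0.0008203277970381353
fixed pivot q [1.03756554] 0.000953544737771481
board z 0.09540845533166775
bar pts x [-0.00223737  0.00522255  0.01264811] z [0.16395835 0.16884464 0.17058197]
```

q = 1.04. Final 25 mm, slowly, then check.

>>> {"name": "arm_command", "arguments": {"rows": [{"travel":[0,-0.5,-0.1],"roll":0,"fingers":0},{"travel":[0,-1.0,-0.15],"roll":0,"fingers":0},{"travel":[0,-1.5,-0.2],"roll":0,"fingers":0},{"travel":[0,-2.0,-0.25],"roll":0,"fingers":0},{"travel":[0,-2.4,-0.25],"roll":0,"fingers":0},{"travel":[0,-2.4,-0.25],"roll":0,"fingers":0},{"travel":[0,-2.4,-0.25],"roll":0,"fingers":0}]}}

```text
time_s: 15.5
tcp_pos: [0.5933, 0.2472, 0.1586]
ee_rot: [[-0.135, -0.991, -0.004], [-0.991, 0.135, -0.001], [0.001, 0.004, -1.0]]
wrist_force: [-8.0, 2.1, 8.0]
gripper_width: 0.172
```

```bash
python3 fx.py .0303 .113 .158;python3 lev.py
```

```text
fixture-frame TCP [0.028  0.1134] 0.1586 yaw -97.76 F [-8.   2.1  8. ] w 0.1719072874121906 t 15.5 j [ 37.  27.  -3.  -0. -60. -45.]
travel cm [ 0.04 -0.23  0.06] [0.5955 0.2465 0.158 ]
1253 q 1.240011436512454 px 0.030298468545035182 y0 0.07978805441669339 cost 0.0007850455141319137
1253 q 1.2400161493499755 px 0.030298165256150852 y0 0.07978804911928557 cost 0.0007850455143129312
1253 q 1.2400157081895045 px 0.030298193527083964 y0 0.07978804959715351 cost 0.0007850455139257831
fixed pivot q [1.23971502] 0.0009129232325136278
board z 0.095766547417074
bar pts x [0.02171258 0.02915596 0.03653097] z [0.16696963 0.17142139 0.17322426]
```

q = 1.24 against 1.25. Nudge 1 mm, settle, and check.

>>> {"name": "arm_command", "arguments": {"rows": [{"travel":[0,-0.1,0],"roll":0,"fingers":0},{"travel":[0,-0.1,0],"roll":0,"fingers":0},{"travel":[0,-0.1,0],"roll":0,"fingers":0},{"travel":[0,-0.1,0],"roll":0,"fingers":0},{"travel":[0,-0.1,0],"roll":0,"fingers":0},{"travel":[0,-0.1,0],"roll":0,"fingers":0}]}}

```text
time_s: 16.15
tcp_pos: [0.5939, 0.2471, 0.1586]
ee_rot: [[-0.135, -0.991, -0.005], [-0.991, 0.135, -0.001], [0.001, 0.004, -1.0]]
wrist_force: [-9.6, 2.3, 8.9]
gripper_width: 0.175
```

```bash
python3 fx.py; python3 lev.py; python3 - <<'E'
from h import *
p,d=capture('scene'); c=p[130:310,280:480]; save('s2.png',cv2.resize(c,(800,600)))
E
```

```text
fixture-frame TCP [0.0286 0.1134] 0.1586 yaw -97.76 F [-9.6  2.3  8.9] w 0.17484194879259396 t 16.15 j [ 37.  27.  -2.  -0. -61. -45.]
1258 q 1.2439100266439127 px 0.030330940813222403 y0 0.07979864203776221 cost 0.0008035856672161671
1258 q 1.2439131231091334 px 0.030330740857132815 y0 0.07979864960146664 cost 0.0008035856676673704
1258 q 1.2439123530490808 px 0.030330790594209532 y0 0.0797986477151028 cost 0.0008035856671971628
fixed pivot q [1.24395459] 0.0009346088269160557
board z 0.09577398415707095
bar pts x [0.02228212 0.02971517 0.03707434] z [0.16705869 0.17133744 0.17318395]
```

View pics/s2.png

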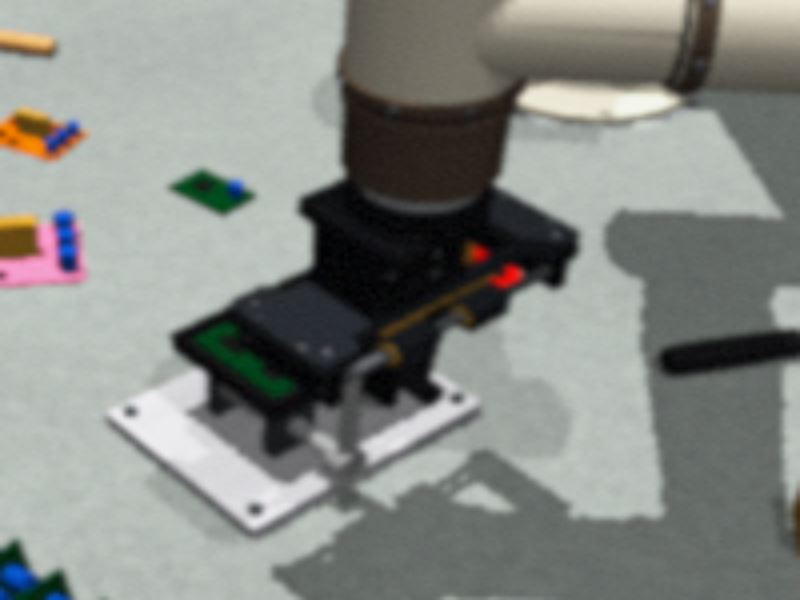

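The lever stands upright at (350,400) in the crop, held by the gripper. The board lies flat in the raised nest at (245,355). Handing in.

```bash
python3 -c "
from station import *
print(finish_job())"
```

```text
the job is handed in; nothing more can be done
None
```

The job is handed in. The large green board with the gold block lies flat in the nest, and the gripper is holding the cam lever upright. I placed and released the board with the lever still down, then swung the lever up.

- **Lever:** the last check put it at q ≈ 1.244 rad against the 1.25 target, not over the top. The bar was still gripped, with a wrist force of about 13 N.
- **Board:** its top rose from 86 mm to about 96 mm with the nest, as it should. After release it lay level and inside the nest walls.
- **Time:** about 16.3 s of the 51 s allowed.
- **Not fully explained:** while leading the lever round, the bar moved about 3 mm towards the fingertips. A side load of up to 20 N at the gripper also showed midway. Neither affected the final hold.

Nothing else on the table was touched, as far as the images show.

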